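# Set the paint strainer holder over the square cup

### The arm

A 6-joint arm with a two-finger parallel gripper is mounted at the origin on the work surface. World frame = base frame: x ahead of the robot, y to its left, z up, the work surface at z = 0. Lengths are in mm, angles in rad, forces in N, time in s.
With the tool pointing down it reaches from about 275 to 725 mm from the base axis. Payload 15.9 kg.
Tool frame: the origin (TCP) lies midway between the tips of the shut fingers; the grasp point (between the pads) lies 19 mm behind it; z points along the fingers, y is the direction in which the jaws open and shut (so a half turn about z gives the same grasp; the last joint's range is limited). The gripper opens to 85 mm and grips with 20 to 120 N. Pads are 22 mm wide; open, the fingers measure 114 mm over their backs; the gripper's body (76 mm by 85 mm) begins 54 mm behind the grasp point. The pads swing forward as they close: fully open they stand 13 mm farther back than shut.
Start: joints at [-1.198, 0.213, -0.034, 1.323, 0, 1.571], TCP at [182.105, -465.643, 231.306] pointing down, gripper open.
Joint ranges: [-2.98, 2.98], [-0.74, 1.72], [-1.14, 1.35], [-2.1, 2.04], [-1.57, 1.44], [-3.14, 3.14]. Speed limits (rad/s): [1.89, 1.89, 2.39, 2.57, 3.14, 3.14].

### API

Orientations are given as a unit quaternion [w, x, y, z].
In Python, from station import get_obs, vision, env, models gives the robot as it stands.
- The arm moves only by the tool step_arm, never from a script. Its argument "deltas" is a list that holds one entry, the list of rows, each a list of 7 numbers: the finger opening in mm, from 0 to 85.4, then the shift along the world's x, y, z in units of 60 mm (1.0 is 60 mm), then the turn, a rotation vector about the world's x, y, z in units of 5 degrees (1.0 is 5 degrees). A call has 1 to 12 rows; each row shifts and turns the commanded pose from where the row before left it; what a row does not reach is not made up. A row lasts 1/8 s, in which the tool goes at most 62.5 mm and 10.7 degrees, less where a joint would pass 70% of its speed; a pose out of reach is approached as far as the arm can. A call is refused whole if a number of a shift passes 1 or a number of a turn 1, either way. A call with a gripper value outside its range is refused whole. The fingers move at their own pace and stop on an object; the grip force is fixed at half the most. Time passes only in rows, so rows that do not move let the fingers close. It gives the time, the measured TCP pose, the force and the opening at its end, in the units of the state.
- get_obs(): the state, without advancing time (a new reading comes with each control period).
- vision.camera(name): name is "scene" or "top" or "wrist"; returns a dict with "color" (400x640x3 uint8, blue, green, red), "camera_matrix" (3x3 intrinsics, pixels), "R" (3x3) and "t" (3): a world point X has camera coordinates R X + t; the wrist camera has in their place "mount" (4x4, takes a point from camera to tool coordinates, whose origin is the TCP and whose axes are the flange's). Camera axes: x right, y down, z forward; pixel columns grow to the right and rows downward; lengths in mm; the calibration is good to about 2 mm. The wrist camera is an equidistant fisheye: a pixel r from the principal point sees the ray r / f radians off the axis. A picture is of the moment at which its call begins: read the wrist's pose just before it. There is no depth.
- env.finish_job(): hands the job in, once; it reports no verdict.
Trained networks look in the newest picture that a camera, given by its name, has taken for a name from the list of things; names that differ only in an ending like _2 or _b are one class to them, and where a whole thing is asked for, a point or a joint stands for the part that bears it (a point fixed in the world has none). Each returns a list of dicts, best first, with "confidence" (0 to 1); they miss things now and then, are a little off and sometimes report something else, mostly with a low value. They report only what shows in the picture. A call takes as long as a camera call. They do not tell look-alikes from the thing itself.
- models.trace(camera, target): "region" (400x640 bool, what is visible of it) and "extent" ([left, top, width, height] in pixels, round what is visible of it).
- models.mark_of(camera, target): "uv" ([column, row] in pixels: a listed point, or the origin of a listed thing).
The state is a dict: "time": time; "q": joint angles; "joint_velocities": joint speeds; "joint_torque": joint torques, N m; "eef_pos": TCP position; "eef_rot": TCP orientation; "force": force on the tool from outside, world axes, zero at the start; "moment": the same for the moment, N m; "finger_gap": finger opening in mm.
Only numpy, scipy, OpenCV 4.12 (cv2) and the standard library are available. Lean on these libraries where they do the work, as an engineer would, in place of code of your own. Each camera call takes 0.05 s, during which the arm holds its last target. There are 200 camera calls.

### The job

Move the sliding strainer holder from the home end of its rail to the notch at the square cup, so that the strainer ends over that cup. Pinch the release lever gently against its post, keep it squeezed while sliding past any notches before it, then let go and make sure that the catch has dropped fully into the notch. Never force the catch against the notched bar, and leave the cups, jar, can and tape roll where they are.

Things in the scene. Friction and masses are not known exactly. Their poses are not given: they have to be found in the camera images.
- stand: Plywood board, 200 x 400 x 12 mm, fixed, with two steel guide rods and a dark notched steel bar between them. Origin on the bench top under the rail's centre line; board spans -55 to +145 mm in its x, -190 to +210 mm in y. y runs along the rail away from the home end; cups stand in a row at x = 95 mm, 80 mm apart. The bar has a long home slot, then three notches 80 mm apart, one at each cup.
- holder (a joint): How far the aluminium holder (0.6 kg) has been slid along the stand's +y from its home stop, m, 0 to 0.255; starts at 0 to 0.010, where it has some free play. The bar is loosely fitted: every notch lies by the same unknown 4 to 11 mm before or beyond where the strainer is centred on its cup, so the right notch must be felt for. Sliding takes 1.5 N with the lever squeezed.
- lever (a joint): Release lever angle, rad: 0 let go, catch fully down in a notch; about 0.13 tooth resting on the flat between notches (the holder then takes 5 to 8 N to push by its post, till the tooth drops in and stops it dead); 0.21 squeezed to its stop, tooth 3 mm clear (clear above 0.15). Its spring pushes it open: 3 N at the paddle let go, 4.6 N at the stop.
- pinch (a point): Point on the holder, 135 mm above the bench: centre of a pinch from above, fingers closing along the stand's y. Fixed post (24 mm wide, 12 thick): outer face 15 mm to -y of it, top 15 mm above it. Lever paddle on the +y side: outer face 35 mm to +y let go, 14 mm squeezed, so 50 mm over both let go, 29 squeezed. Free space at this height: 30 mm in x, 60 mm in y. Axes as the stand's.
- paddle (a point): Point in the middle of the lever's paddle at the pinching height, a dark steel flat bar 22 mm wide and 8 mm thick, top 151 mm above the bench, hinged 34 mm above the bench; squeezed towards the post (-y) it swings 21 mm and lifts the catch.
- ring_centre (a point): Centre of the steel ring (66 mm across, 112 mm above the bench) that carries the white paper cone strainer; fixed on the holder, 95 mm to +x and 15 mm to +y of the pinch point. The cone's foot is 94 mm above the bench, 12 mm above the cups' rims.
- catch: Catch on the lever's foot: an arm running 49 mm to +y from the lever's hinge, with a tooth pointing down at its end, 8 mm long and 14 mm wide, which drops 6 mm into a notch with 1.7 mm of play each way and bears squarely on its walls. Origin on the hinge axis, axes as the stand's at lever 0.
- square_cup: The wanted cup: open square white plastic cup, 58 x 58 x 70 mm, about 0.2 kg, the only square one, loose at one of the three places beside the rail. Origin at the centre of its underside.
- round_cup: Open round white plastic cup, 58 mm across, 70 mm high, loose, at another of the places. Origin at the centre of its underside.
- jar: Closed glass jar with a metal lid, 54 mm across, 66 mm high, loose, at another of the places. Origin at the centre of its underside.
- thinner_can: Aluminium can with a paper label, 64 mm across, 130 mm high, standing on the bench past the far end of the stand. Origin at the centre of its underside.
- tape_roll: Roll of masking tape, 90 mm across, 25 mm high, lying flat on the bench beyond the stand. Origin at the centre of its underside.
There are look-alikes about, which are no part of the job. Leave any blue look-alike of the round_cup alone. What is shaped like the jar but purple is not meant.

How it is judged (in metres and radians):
On the way:
1. the lever is squeezed home while the holder is still in its home slot (value of joint lever above 0.16 rad and value of joint holder below 0.035 m), for 0.1 s.
At the end, for the whole second after the job is handed in: The lever is back below 0.04 rad (catch fully down in a notch), the strainer ring's centre is within 18 mm of the square cup's centre seen from above, and holder and cups are at rest (value of joint lever below 0.04 rad and horizontal distance between ring_centre and square_cup below 0.018 m and velocity of joint holder between -0.01 and 0.01 m/s and linear speed of each of square_cup, round_cup, jar below 0.02 m/s); the robot touches nothing.
It fails at once if the catch is pressed against the notched bar, or anything against the catch, with more than 35 N (contact force between catch and anything else above 35 N).
It fails at once if the two fingers together press on anything with more than 60 N (contact force between the fingers and anything else above 60 N).
It fails at once if a cup or the jar is shifted by more than 12 mm (distance of any of square_cup, round_cup, jar from where it was at the start of the episode above 0.012 m).
It fails at once if the can or the tape roll is shifted by more than 20 mm (distance of any of thinner_can, tape_roll from where it was at the start of the episode above 0.02 m).
It also fails if it takes over 54 s, if anything falls off the work surface, if the arm or the gripper's body presses on something with over 40 N, if the wrist force passes 120 N, or if a joint passes its speed limit or range.

## Working session

There is one attempt and no reset: what is moved stays moved. The work goes in short steps, Python scripts to look and compute and a tool call to move; the robot and the scene stay as the last step left them, time stands still between calls to the robot, and variables do not carry over. Pictures are saved under pics/ and viewed, about 8 in all and at most 12, crops included, and the job is handed in when it is done.

Besides the shell and the picture viewer there is one more tool, called after "Request:" by a JSON object that holds its "method" and its "body". step_arm: Moves the arm, as the interface text tells. Its arguments: {"type":"object","properties":{"deltas":{"type":"array"}},"required":["deltas"]}

```bash
mkdir -p pics
cat > h.py <<'E'
import numpy as np, cv2
from station import get_obs, vision, env, models
def ray_pt(c,uv,z):
    K=np.array(c["camera_matrix"]);R=np.array(c["R"]);t=np.array(c["t"])
    d=R.T@np.linalg.inv(K)@np.array([uv[0],uv[1],1.]);o=-R.T@t
    return o+d*(z-o[2])/d[2]
def proj(c,X):
    p=np.array(c["camera_matrix"])@(np.array(c["R"])@np.array(X)+np.array(c["t"]));return p[:2]/p[2]
E
python3 - <<'E'
from h import *
names={"stand":0,"pinch":135,"paddle":135,"ring_centre":112,"square_cup":12,"round_cup":12,"jar":12,"thinner_can":0,"tape_roll":0,"catch":34}
ims=[]
for cam in("top","scene"):
    c=vision.camera(cam);ims.append(c["color"].copy());cv2.imwrite(f"pics/{cam}.png",c["color"])
    for n,z in names.items():
        for m in models.mark_of(cam,n)[:3]:
            print(cam,n,round(m["confidence"],2),np.round(m["uv"]),np.round(ray_pt(c,m["uv"],z)[:2],1))
E
```

```text
top stand 0.93 [367. 234.] [557.  -26.9]
top pinch 0.9 [447. 219.] [ 570.  -168.7]
top pinch 0.38 [241. 216.] [583.  233.9]
top pinch 0.32 [394. 141.] [730.7 -73.8]
top paddle 0.75 [425. 224.] [ 560.9 -124.9]
top ring_centre 0.73 [429. 180.] [ 653.5 -145.6]
top square_cup 0.89 [353. 192.] [652.9   2.2]
top round_cup 0.82 [443. 140.] [ 773.2 -214.1]
top round_cup 0.57 [382. 191.] [653.6 -63.9]
top jar 0.78 [329. 141.] [778.6  55.3]
top jar 0.77 [315. 198.] [641.4  91.9]
top thinner_can 0.8 [240. 214.] [610.1 268.1]
top tape_roll 0.79 [393. 142.] [777.1 -97.9]
top catch 0.5 [424. 231.] [ 557.2 -148.3]
scene stand 0.88 [279. 196.] [557.1 -24.8]
scene stand 0.66 [221. 185.] [ 559.5 -197.5]
scene pinch 0.82 [222. 153.] [ 563.6 -168.7]
scene paddle 0.49 [237. 152.] [ 551.5 -132.8]
scene ring_centre 0.91 [222. 185.] [ 648.7 -141.2]
scene square_cup 0.92 [282. 219.] [641.3   9.5]
scene square_cup 0.69 [221. 153.] [ 447.7 -238.3]
scene round_cup 0.8 [181. 247.] [ 786.2 -209.5]
scene round_cup 0.7 [252. 214.] [645.  -72.1]
scene round_cup 0.36 [235. 180.] [ 540.2 -159.3]
scene jar 0.84 [282. 268.] [783.6  48.4]
scene jar 0.79 [314. 226.] [643.   94.9]
scene jar 0.28 [240. 154.] [ 435.4 -182.3]
scene thinner_can 0.56 [379. 229.] [605.4 260.4]
scene tape_roll 0.6 [226. 256.] [777.7 -97.3]
scene tape_roll 0.41 [223. 152.] [ 431.3 -240.9]
scene catch 0.66 [234. 181.] [ 563.4 -150. ]
```

View pics/top.png

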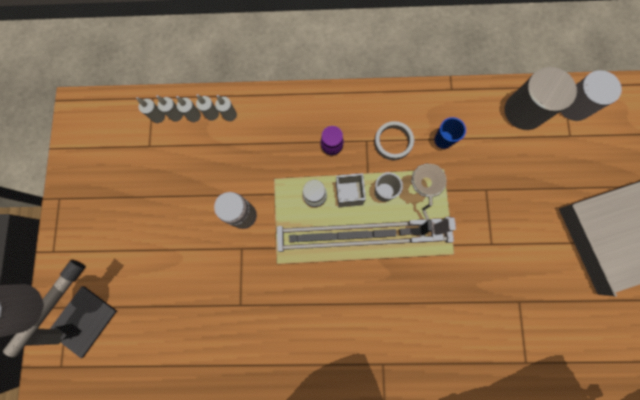

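View pics/scene.png

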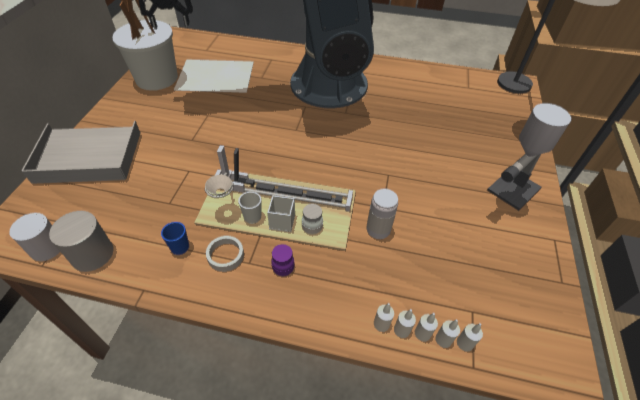

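The square cup is in the middle: top (353,192), scene (282,219). The things that could be mistaken for the targets are:
- Round white cup at top (387,187)
- Blue cup at top (450,132)
- Purple jar at top (332,140)
- White jar at top (314,193)

The holder is at the home end: post and paddle at top (445,225), ring at (429,180). Next I'll refine the yaw and check a close crop.

Run:
```python
from h import *
from scipy.spatial.transform import Rotation as Ro
o=get_obs();print(o["time"],np.round(o["eef_pos"],1),np.round(o["eef_rot"],3),o["finger_gap"],np.round(o["force"],1))
q=o["eef_rot"];print(Ro.from_quat([q[1],q[2],q[3],q[0]]).as_matrix().round(2))
c=vision.camera("top")
im=c["color"];hsv=cv2.cvtColor(im,cv2.COLOR_BGR2HSV)
m=((hsv[...,0]>22)&(hsv[...,0]<36)&(hsv[...,1]>70)).astype(np.uint8)
m[:160]=0;m[275:]=0;m[:,:265]=0;m[:,465:]=0
ys,xs=np.nonzero(m);pts=np.array([ray_pt(c,(x,y),12)[:2] for x,y in zip(xs,ys)],np.float32)
r=cv2.minAreaRect(pts);print(r, cv2.boxPoints(r).round())
for cam in("top","scene"):
    c=vision.camera(cam);
    for n,z in(("square_cup",12+35),):
        for t in models.trace(cam,n)[:2]: print(cam,n,t["confidence"],t["extent"])
crop=cv2.resize(im[150:280,260:470],None,fx=3.5,fy=3.5,interpolation=cv2.INTER_CUBIC);cv2.imwrite("pics/crop.png",crop)
```

```text
1.1 [ 182.1 -465.6  231.3] [0.    0.983 0.185 0.   ] 84.84790226195922 [-0.4 -0.   0.3]
[[ 0.93  0.36  0.  ]
 [ 0.36 -0.93 -0.  ]
 [ 0.    0.   -1.  ]]
((599.2055053710938, -14.358734130859375), (195.2794647216797, 395.5052490234375), 2.000866174697876) [[ 495.  180.]
 [ 509. -215.]
 [ 704. -209.]
 [ 690.  187.]]
top square_cup 0.56 [337.6, 176.8, 32.5, 27.1]
```

View pics/crop.png

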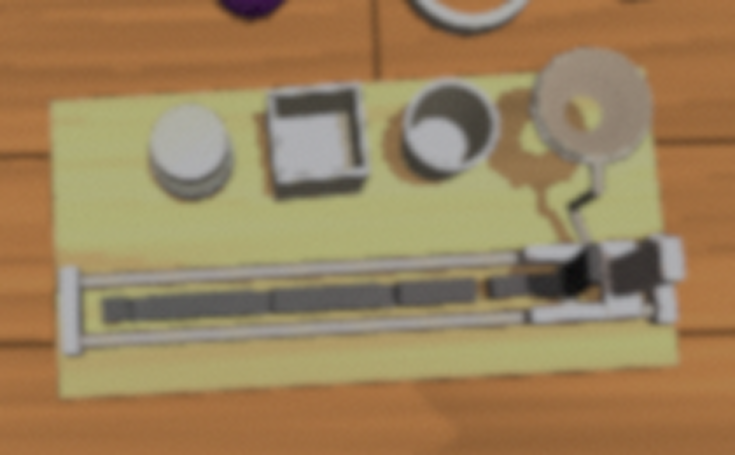

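Crop: the square cup at crop (315,140) is the middle of the three, with the round cup before it and the white jar after it. Board yaw is about 2° and its origin is near (555,-26). I'm moving above the pinch point now.

Request:
{"method": "step_arm", "body": {"deltas": [[[85,0.52,0.42,0.08,0,0,-0.32],[85,0.52,0.42,0.08,0,0,-0.32],[85,0.52,0.42,0.08,0,0,-0.32],[85,0.52,0.42,0.08,0,0,-0.32],[85,0.52,0.42,0.08,0,0,-0.32],[85,0.52,0.42,0.08,0,0,-0.32],[85,0.52,0.42,0.08,0,0,-0.32],[85,0.52,0.42,0.08,0,0,-0.32],[85,0.52,0.42,0.08,0,0,-0.32],[85,0.52,0.42,0.08,0,0,-0.32],[85,0.52,0.42,0,0,0,-0.32],[85,0.52,0.42,0,0,0,-0.32]]]}}

```text
time: 2.85
eef_pos: [557.5, -162.3, 279.3]
eef_rot: [0.0, 1.0, 0.018, 0.0]
force: [0.3, -0.8, -0.2]
finger_gap: 85.3
```

```bash
cat >> h.py <<'E'
from scipy.spatial.transform import Rotation as Ro
def wrist():
    o=get_obs();c=vision.camera("wrist")
    q=o["eef_rot"];R=Ro.from_quat([q[1],q[2],q[3],q[0]]).as_matrix()
    return o,c,R
def wray(o,c,R,uv,z):
    K=np.array(c["camera_matrix"]);M=np.array(c["mount"])
    d=np.array([(uv[0]-K[0,2])/K[0,0],(uv[1]-K[1,2])/K[1,1]]);r=np.hypot(*d)
    v=np.array([*(d/r*np.sin(r)),np.cos(r)]) if r>1e-9 else np.array([0,0,1.])
    w=R@M[:3,:3]@v;p=R@M[:3,3]+np.array(o["eef_pos"])
    return p+w*(z-p[2])/w[2]
O=np.array([555.5,-26]);a=np.deg2rad(2.0);EX=np.array([np.cos(a),np.sin(a)]);EY=np.array([-np.sin(a),np.cos(a)])
def st(p): d=np.array(p[:2])-O;return np.round([d@EX,d@EY],1)
E
cat > look.py <<'E'
from h import *
import sys
o,c,R=wrist();print(o["time"],np.round(o["eef_pos"],1),np.round(R[:,1],3),np.round(o["q"],2),o["finger_gap"],np.round(o["force"],1))
print("mount",np.round(c["mount"],2).tolist())
cv2.imwrite("pics/%s.png"%sys.argv[1],c["color"])
for n,z in dict(stand=0,pinch=135,paddle=135,ring_centre=112,square_cup=12,round_cup=12,jar=12,catch=34).items():
    for m in models.mark_of("wrist",n)[:2]:
        p=wray(o,c,R,m["uv"],z);print(n,round(m["confidence"],2),np.round(m["uv"]),np.round(p[:2],1),"stand",st(p))
E
python3 look.py w1
```

```text
2.85 [ 557.5 -162.3  279.3] [ 0.037 -0.999  0.   ] [-0.28  0.39  0.33  1.51 -0.    2.82] 85.27051557439952 [ 0.3 -0.8 -0.2]
mount [[0.0, -0.96, -0.3, 75.78], [1.0, 0.0, -0.0, -0.21], [0.0, -0.3, 0.96, -142.21], [0.0, 0.0, 0.0, 1.0]]
stand 0.92 [229. 155.] [559.3 -28.8] stand [ 3.7 -3. ]
pinch 0.79 [323. 182.] [ 559.8 -162.7] stand [  -0.5 -136.8]
paddle 0.95 [285. 181.] [ 559.3 -126. ] stand [   0.3 -100.1]
paddle 0.73 [252.  88.] [647.7 -93.3] stand [ 89.8 -70.4]
ring_centre 0.9 [306.  82.] [ 654.6 -142.3] stand [  94.9 -119.7]
ring_centre 0.54 [254.  85.] [650.9 -90.9] stand [ 93.1 -68.2]
round_cup 0.83 [253.  84.] [658.2 -66.4] stand [101.2 -44. ]
round_cup 0.81 [369.   2.] [ 777.6 -215.6] stand [ 215.4 -197.2]
jar 0.65 [181.  11.] [770.9  43.9] stand [217.7  62.4]
jar 0.61 [148.  97.] [648.8  94.7] stand [ 97.5 117.4]
catch 0.74 [229. 160.] [559.6 -40.3] stand [  3.6 -14.4]
catch 0.64 [308. 160.] [ 561.  -143.9] stand [   1.4 -118. ]
```

View pics/w1.png

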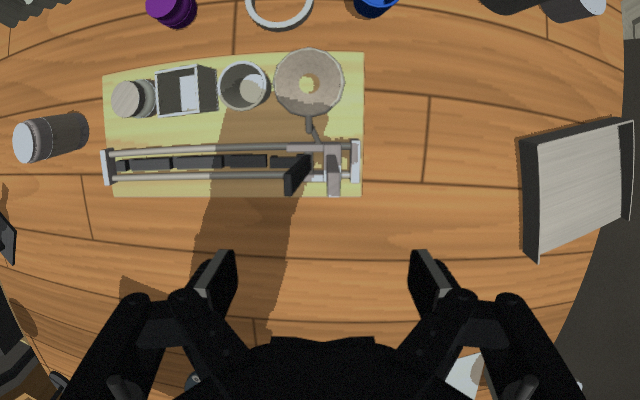

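Wrist view: post top near (334,192), paddle top near (289,190), ring at (308,83), round cup at (244,85), square cup at (186,88). I'll check the faces numerically.

Run:
```python
from h import *
o,c,R=wrist();im=c["color"]
print("\n".join(str(im[r,275:350].mean(1).astype(int).tolist()) for r in (186,191)))
for uv,z in (((327,194),150),((341,194),150),((284,193),151),((294,193),151),((186,66),82),((157,114),82),((216,114),82)): print(uv,st(wray(o,c,R,uv,z)))
for t in models.trace("wrist","pinch")[:1]+models.trace("wrist","paddle")[:1]+models.trace("wrist","square_cup")[:1]: print(t["confidence"],t["extent"])
```

```text
[113, 112, 113, 114, 112, 112, 99, 69, 48, 51, 51, 52, 54, 49, 44, 22, 19, 16, 21, 21, 43, 77, 108, 115, 113, 113, 112, 113, 113, 140, 159, 170, 172, 170, 171, 171, 171, 170, 172, 173, 170, 171, 170, 171, 170, 172, 171, 171, 170, 169, 120, 118, 136, 144, 140, 138, 139, 140, 141, 143, 141, 140, 124, 140, 172, 167, 172, 171, 169, 170, 172, 171, 171, 170, 171]
[111, 110, 110, 108, 112, 110, 89, 67, 47, 52, 51, 51, 53, 47, 37, 25, 20, 88, 104, 111, 109, 111, 111, 113, 110, 109, 112, 110, 158, 168, 169, 169, 167, 169, 168, 170, 166, 167, 167, 168, 166, 167, 167, 168, 169, 169, 168, 168, 168, 168, 126, 125, 140, 143, 145, 144, 141, 140, 136, 140, 139, 136, 120, 137, 167, 166, 167, 167, 168, 169, 169, 169, 168, 171, 168]
(327, 194) [ -10.  -141.8]
(341, 194) [  -9.9 -154.7]
(284, 193) [  -8.8 -102.4]
(294, 193) [  -8.8 -111.7]
(186, 66) [122.8  18.8]
(157, 114) [69.5 60.2]
(216, 114) [ 63.8 -17.5]
0.91 [268.5, 44.1, 76.8, 150.3]
0.98 [268.1, 152.6, 43.2, 43.0]
0.67 [155.5, 61.7, 61.6, 61.4]
```

Span over post and paddle measures about 51 mm, which agrees with the 50 mm given. The pinch point is at about (560,-162), so I'm descending centred 10 mm to +y of it.

Request:
{"method": "step_arm", "body": {"deltas": [[[85,0.04,0.17,0,0,0,0],[85,0,0,-0.4,0,0,0],[85,0,0,-0.4,0,0,0],[85,0,0,-0.4,0,0,0],[85,0,0,-0.4,0,0,0],[85,0,0,-0.4,0,0,0],[75,0,0,-0.4,0,0,0],[66,0,0,-0.35,0,0,0],[60,0,0,0,0,0,0],[58,0,0,0,0,0,0]]]}}

```text
time: 4.75
eef_pos: [559.3, -152.8, 115.2]
eef_rot: [0.0, 1.0, 0.019, 0.0]
force: [0.6, 0.2, 0.1]
finger_gap: 58.0
```

```bash
python3 look.py w2|head -4
```

```text
4.75 [ 559.3 -152.8  115.2] [ 0.038 -0.999  0.   ] [-0.27  0.42 -0.04  1.11  0.    2.84] 58.04851556957697 [0.6 0.2 0.1]
mount [[0.0, -0.96, -0.3, 75.78], [1.0, 0.0, -0.0, -0.21], [0.0, -0.3, 0.96, -142.21], [0.0, 0.0, 0.0, 1.0]]
stand 0.59 [190. 192.] [555.6 -30.4] stand [-0.1 -4.4]
pinch 0.82 [346. 272.] [ 561.6 -163.3] stand [   1.4 -137.4]
```

View pics/w2.png

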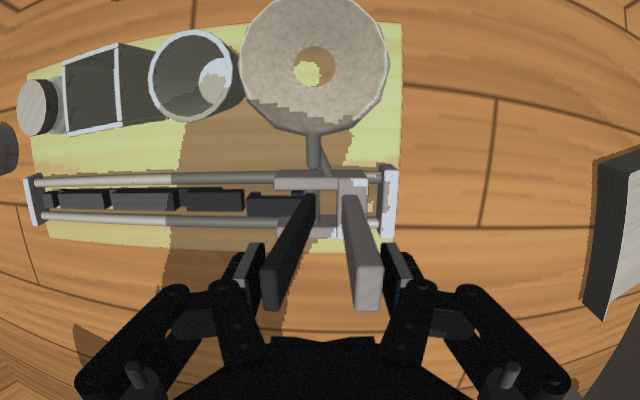

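Both fingers straddle the post and paddle: post top near (368,290), paddle top near (270,290), a few mm clear on each side. I'm squeezing to a 31 mm opening while recentring, so the pinch stays gentle.

Request:
{"method": "step_arm", "body": {"deltas": [[[52,0.01,-0.03,0,0,0,0],[46,0,-0.05,0,0,0,0],[40,0,-0.05,0,0,0,0],[35,0,-0.03,0,0,0,0],[32,0,-0.02,0,0,0,0],[31,0,0,0,0,0,0],[31,0,0,0,0,0,0],[31,0,0,0,0,0,0]]]}}

```text
time: 6.2
eef_pos: [559.9, -164.3, 114.8]
eef_rot: [0.0, 1.0, 0.019, 0.001]
force: [0.6, -1.3, 7.9]
finger_gap: 31.0
```

```bash
python3 look.py w3|grep -v mount|head -5
```

```text
6.2 [ 559.9 -164.3  114.8] [ 0.037 -0.999  0.001] [-0.29  0.43 -0.03  1.11 -0.    2.82] 30.992884864730545 [ 0.6 -1.3  7.9]
stand 0.83 [179. 191.] [556.9 -30.9] stand [ 1.2 -5. ]
stand 0.49 [298. 204.] [ 548.8 -143.1] stand [ -10.8 -116.8]
pinch 0.73 [322. 274.] [ 560.9 -164.1] stand [   0.6 -138.2]
paddle 0.67 [292. 276.] [ 559.5 -150.2] stand [  -0.4 -124.2]
```

View pics/w3.png

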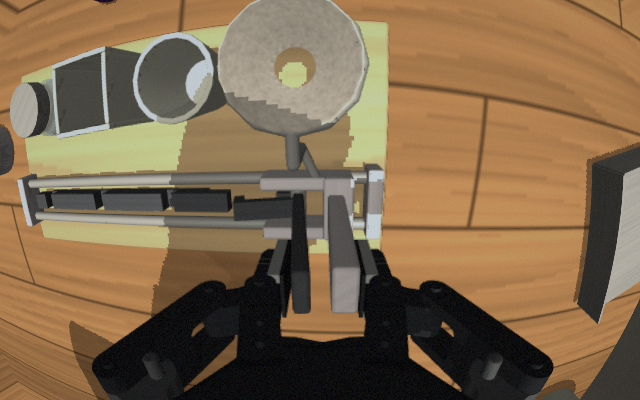

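The lever is squeezed: paddle near (300,290) against the post near (342,290), with a 31 mm gap, giving about 0.19 rad. I'm sliding +y past the first notch.

Request:
{"method": "step_arm", "body": {"deltas": [[[31,-0.003,0.08,0,0,0,0],[31,-0.004,0.12,0,0,0,0],[31,-0.007,0.19,0,0,0,0],[31,-0.007,0.19,0,0,0,0],[31,-0.007,0.19,0,0,0,0],[31,-0.007,0.19,0,0,0,0],[31,-0.007,0.19,0,0,0,0],[31,-0.007,0.19,0,0,0,0],[31,-0.007,0.19,0,0,0,0],[31,-0.007,0.19,0,0,0,0],[31,-0.004,0.12,0,0,0,0],[31,-0.003,0.08,0,0,0,0]]]}}

```text
time: 8.15
eef_pos: [555.7, -48.7, 114.8]
eef_rot: [0.0, 1.0, 0.019, 0.001]
force: [-0.7, -1.3, 9.1]
finger_gap: 31.2
```

```bash
python3 look.py w4|grep -v mount
python3 - <<'E'
from h import *
from h import st
for cam in("top","scene"):
    c=vision.camera(cam)
    for n,z in(("pinch",135),("ring_centre",112),("square_cup",12),("stand",0)):
        for m in models.mark_of(cam,n)[:2]: print(cam,n,round(m["confidence"],2),np.round(m["uv"]),st(ray_pt(c,m["uv"],z)))
E
```

```text
8.15 [555.7 -48.7 114.8] [ 0.038 -0.999  0.   ] [-0.09  0.38 -0.11  1.08 -0.    3.02] 31.17075967352467 [-0.7 -1.3  9.1]
stand 0.94 [298. 190.] [557.1 -27.1] stand [ 1.5 -1.2]
stand 0.57 [293. 274.] [472.7 -22.8] stand [-82.7   6.1]
pinch 0.62 [324. 275.] [556.2 -49.2] stand [ -0.1 -23.2]
paddle 0.81 [292. 276.] [555.2 -34.6] stand [-0.6 -8.6]
ring_centre 0.91 [290.  61.] [651.5 -29.9] stand [95.8 -7.3]
round_cup 0.93 [350.  76.] [654.3 -66.5] stand [ 97.3 -44. ]
jar 0.91 [161.  90.] [645.6  92. ] stand [ 94.2 114.8]
jar 0.37 [292. 273.] [481.1 -23.8] stand [-74.3   4.8]
catch 0.84 [299. 204.] [555.8 -30.9] stand [ 0.1 -4.9]
top pinch 0.74 [385. 228.] [ -1.5 -22.5]
top pinch 0.42 [369. 234.] [-12.1  10.6]
top ring_centre 0.89 [372. 180.] [99.7 -6.4]
top ring_centre 0.72 [240. 214.] [ 44.5 264.6]
top square_cup 0.96 [350. 195.] [92.4 33.3]
top stand 0.78 [368. 236.] [-3.5 -3.6]
scene pinch 0.72 [268. 161.] [  5.8 -19.2]
scene ring_centre 0.97 [265. 194.] [95.3 -5.2]
scene ring_centre 0.74 [250. 216.] [166.4 -20.1]
scene stand 0.8 [283. 194.] [-7.6 10.9]
```

View pics/w4.png

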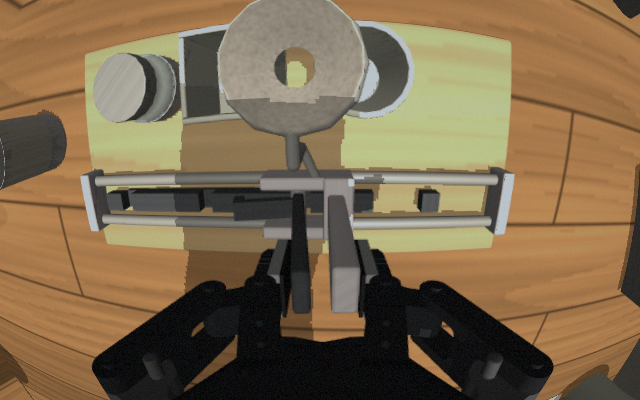

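Now past the first notch: ring at about s=-7, square cup at about s=34.5, so ~42 mm to go to centred. I'll slide 22 mm more squeezed, then let the lever open while the −y finger stays on the post.

Request:
{"method": "step_arm", "body": {"deltas": [[[31,-0.003,0.08,0,0,0,0],[31,-0.004,0.11,0,0,0,0],[31,-0.003,0.1,0,0,0,0],[31,-0.003,0.08,0,0,0,0],[31,0,0,0,0,0,0],[36,-0.002,0.042,0,0,0,0],[41,-0.002,0.042,0,0,0,0],[46,-0.002,0.042,0,0,0,0],[51,-0.001,0.042,0,0,0,0],[56,-0.001,0.042,0,0,0,0],[56,0,0,0,0,0,0],[56,0,0,0,0,0,0]]]}}

```text
time: 10.6
eef_pos: [554.1, -13.8, 114.3]
eef_rot: [-0.0, 1.0, 0.019, 0.0]
force: [0.2, -0.6, -0.0]
finger_gap: 56.0
```

Request:
{"method": "step_arm", "body": {"deltas": [[[56,-0.001,0.02,0,0,0,0],[56,-0.001,0.02,0,0,0,0],[56,0,0,0,0,0,0]]]}}

```text
time: 10.98
eef_pos: [554.0, -12.2, 114.3]
eef_rot: [0.001, 1.0, 0.019, 0.0]
force: [0.4, -6.0, -1.1]
finger_gap: 56.5
```

Request:
{"method": "step_arm", "body": {"deltas": [[[56,-0.001,0.02,0,0,0,0],[56,0,0.02,0,0,0,0],[56,-0.001,0.02,0,0,0,0],[56,0,0.02,0,0,0,0]]]}}

```text
time: 11.48
eef_pos: [553.8, -7.5, 114.3]
eef_rot: [0.001, 1.0, 0.018, 0.0]
force: [0.2, -7.3, -0.3]
finger_gap: 56.1
```

Request:
{"method": "step_arm", "body": {"deltas": [[[56,-0.001,0.017,0,0,0,0],[56,0,0.017,0,0,0,0]]]}}

```text
time: 11.72
eef_pos: [553.8, -4.4, 114.3]
eef_rot: [-0.0, 1.0, 0.019, 0.0]
force: [0.2, 0.1, 0.3]
finger_gap: 56.1
```

Request:
{"method": "step_arm", "body": {"deltas": [[[56,-0.001,0.017,0,0,0,0],[56,0,0.017,0,0,0,0]]]}}

```text
time: 11.98
eef_pos: [553.7, -2.6, 114.3]
eef_rot: [0.0, 1.0, 0.019, -0.0]
force: [-0.4, -4.8, 1.3]
finger_gap: 55.9
```

Request:
{"method": "step_arm", "body": {"deltas": [[[56,0,0.015,0,0,0,0],[56,0,0,0,0,0,0]]]}}

```text
time: 12.22
eef_pos: [553.7, -2.5, 114.3]
eef_rot: [0.001, 1.0, 0.019, 0.0]
force: [0.4, -8.2, -0.8]
finger_gap: 55.7
```

Request:
{"method": "step_arm", "body": {"deltas": [[[56,-0.001,0.015,0,0,0,0],[56,0,0,0,0,0,0]]]}}

```text
time: 12.48
eef_pos: [553.7, -2.4, 114.2]
eef_rot: [0.002, 1.0, 0.018, 0.0]
force: [1.4, -13.6, -2.3]
finger_gap: 55.8
```

It stopped dead at 13.6 N about 9 mm before centred, as expected for a dropped catch. I'm relieving the load, opening and looking.

Request:
{"method": "step_arm", "body": {"deltas": [[[56,0,-0.03,0,0,0,0],[62,0,-0.02,0,0,0,0],[70,0,0,0,0,0,0],[76,0,0,0,0,0,0],[76,0,0,0,0,0,0]]]}}

```text
time: 13.1
eef_pos: [553.6, -3.7, 114.3]
eef_rot: [-0.0, 1.0, 0.019, -0.0]
force: [-0.2, -1.1, 0.4]
finger_gap: 75.8
```

```bash
python3 look.py w5|grep -v mount
```

```text
13.1 [553.6  -3.7 114.3] [ 0.038 -0.999 -0.   ] [-0.01  0.37 -0.12  1.08  0.    3.1 ] 75.75120258749855 [-0.2 -1.1  0.4]
stand 0.75 [352. 190.] [556.7 -29.2] stand [ 1.1 -3.2]
pinch 0.57 [347. 275.] [554.5 -14.6] stand [-0.6 11.4]
paddle 0.73 [271. 272.] [554.7  20.1] stand [ 0.8 46.1]
ring_centre 0.73 [315.  62.] [649.    3.5] stand [94.5 26.2]
ring_centre 0.36 [408.  80.] [643.5 -40. ] stand [ 87.4 -17.1]
square_cup 0.58 [309.  78.] [649.6  10.6] stand [95.3 33.3]
round_cup 0.84 [406.  79.] [654.  -66.2] stand [ 97.1 -43.6]
jar 0.93 [209.  84.] [645.8  91.9] stand [ 94.3 114.7]
catch 0.58 [313. 204.] [554.3   3.6] stand [-0.2 29.6]
catch 0.47 [313.  60.] [660.5   7.2] stand [106.1  29.5]
```

View pics/w5.png

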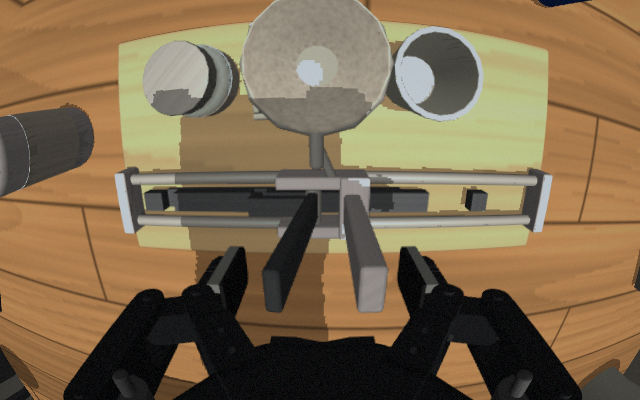

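The lever looks open: paddle top at (272,290) and post top at (371,290), the same spacing as at the start. Ring at s=26 and cup at s=33, about 7 mm apart. I'm withdrawing straight up.

Request:
{"method": "step_arm", "body": {"deltas": [[[80,0,-0.02,0.1,0,0,0],[80,0,0,0.4,0,0,0],[80,0,0,0.5,0,0,0],[80,0,0,0.5,0,0,0],[80,0,0,0.5,0,0,0],[80,0,0,0.5,0,0,0],[80,0,0,0.2,0,0,0],[80,0,0,0,0,0,0],[80,0,0,0,0,0,0]]]}}

```text
time: 14.68
eef_pos: [553.3, -5.0, 275.1]
eef_rot: [-0.0, 1.0, 0.019, -0.001]
force: [-0.4, -0.6, -0.6]
finger_gap: 80.2
```

```bash
python3 look.py w6|grep -v mount
python3 - <<'E'
from h import *
ims=[]
for cam in("top","scene"):
    c=vision.camera(cam);ims.append(c["color"].copy())
    for n,z in(("pinch",135),("paddle",135),("ring_centre",112),("square_cup",12)):
        for m in models.mark_of(cam,n)[:1]: print(cam,n,round(m["confidence"],2),np.round(m["uv"]),st(ray_pt(c,m["uv"],z)))
w=cv2.imread("pics/w6.png")
cv2.imwrite("pics/end.png",np.vstack([cv2.resize(w[30:230,140:540],(800,400)),cv2.resize(ims[1][130:250,180:420],(400,200)).repeat(1,1) if 0 else np.hstack([cv2.resize(ims[1][130:250,180:420],(400,200)),cv2.resize(ims[0][150:270,260:500],(400,200))])]))
E
```

```text
14.675 [553.3  -5.  275.1] [ 0.038 -0.999 -0.   ] [-0.01  0.33  0.23  1.47 -0.    3.09] 80.22763831049305 [-0.4 -0.6 -0.6]
stand 0.69 [341. 158.] [556.5 -29.9] stand [ 0.9 -3.9]
pinch 0.95 [338. 180.] [558.2 -18.9] stand [2.9 7. ]
paddle 0.67 [297. 182.] [554.6  19.4] stand [ 0.7 45.4]
ring_centre 0.92 [319.  81.] [650.7   2.6] stand [96.1 25.3]
square_cup 0.68 [315.  89.] [647.3   8. ] stand [93.  30.7]
round_cup 0.89 [374.  89.] [651.6 -68.1] stand [ 94.6 -45.4]
jar 0.87 [250.  87.] [649.3  93.7] stand [ 97.9 116.3]
catch 0.92 [317. 166.] [549.8   1.6] stand [-4.7 27.8]
top paddle 0.57 [352. 228.] [ 1.6 42.1]
top square_cup 0.43 [348. 193.] [97.9 38.3]
scene pinch 0.7 [276. 161.] [-0.1 -0.1]
scene paddle 0.63 [292. 160.] [-12.1  38.9]
scene square_cup 0.69 [284. 218.] [83.8 36.5]
```

View pics/end.png

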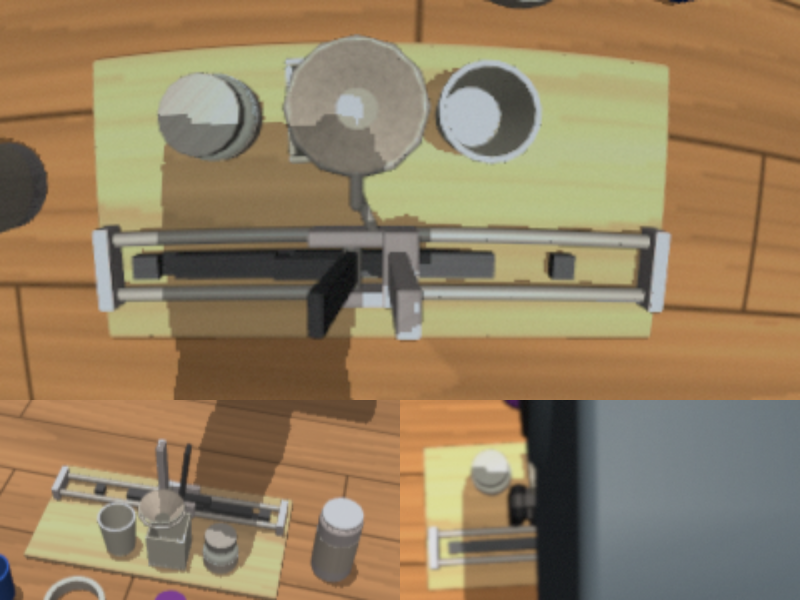

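Final picture: the strainer sits over the square cup (crop (355,110)), and paddle and post edges are 56 px apart, the same as let go at the start. Nothing is touching, so I'm handing in.

```bash
python3 -c "
from h import *
print(env.finish_job())"
```

```text
the job is handed in; nothing more can be done
None
```

The strainer holder now sits with its catch in the notch at the square cup, and I handed the job in at about 15 s of the 54 s. No verdict was reported.

I squeezed the lever at home to a 31 mm opening, about 0.19 rad. I then slid the holder squeezed past the first notch and let the lever open on the flat. From there I pushed the holder by its post until it stopped dead at 13.6 N, after about 148 mm of travel. I backed off and lifted clear.

**Last checks:**
- **Lever:** paddle and post edges are 56 px apart in the wrist view, the same as let go at the start, so the catch looks fully down.
- **Strainer position:** the ring is about 5 to 9 mm short of the cup's centre along the rail, within the 18 mm allowed.
- **Surroundings:** force readings are near zero, and the cups and jar measure within a few mm of where they started. The can and tape roll were never approached; I did not re-measure them.

**Disagreements:** camera estimates of the square cup's place along the rail spread from 31 to 38 mm, and the overhead view was blocked by the arm at the end. At the highest estimate (38 mm, from that blocked view) the offset would be about 13 mm, still within the limit.

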